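# Show the inlayer the next shell piece and the petal it is for

## Task

Show the inlayer which piece comes next and where it goes: push the sliding lid of the wooden shell box fully open, then point at the blue-green abalone blank inside, and then at the empty petal pocket in the plum-blossom plaque. To point, bring the fingertips straight above the thing, two or three centimetres off it and touching nothing, and hold still for about two seconds; finish still pointing at the empty pocket. Only the lid is pushed: grip and lift nothing, and leave the shell pieces, plaques, bowls, bottle and jar untouched.

Things in the scene. Friction and masses are not known exactly. Their poses are not given: they have to be found in the camera images.
- shell_box: Pale wooden box fixed to the bench, 160 long (its x) by 130 (y). Origin: centre of the underside, z up. Walls 8 thick; near and side walls 29 high, far (+x) wall 20 high: the lid slides out over it, to 205 from the origin. Floor at 6; four compartments (2 by 2, 70 by 55, partitions 19 high) hold a shell blank each, drawn at random. The blanks show once the lid is open.
- box_lid (a joint): Travel of the lid along the box's +x: 0 shut, 0.125 m at its stop, fully open; starts at 0 to 0.02. 1.5 N friction and light damping: stays where it is left. A thin pale board (top 26.5 above the bench) bears a dark-brown raised panel 107 (x) by 92 by 17.5, top 44 above the bench, too wide to grasp. Fully open, the board's near edge is 53 beyond the box's centre.
- lid_push (a point): Middle of the raised panel's near (-x) edge face, where fingertips push; 37 above the bench; moves with the lid. Its x axis is the opening direction. With the lid shut it is 45 behind the box's centre, 35 inside its near end. The near wall is 15 lower than the panel's top, so tips held 33 above the bench pass over it and push.
- abalone_blank: Blue-green (teal) abalone blank, a loose round disc 30 across and 5 thick, lying flat in one compartment of the box, under the lid at the start. Origin: centre of its underside, 6 above the bench.
- pearl_blank: White mother-of-pearl blank, same disc, origin likewise. Not the one wanted.
- gold_blank: Golden-yellow shell blank, same disc, origin likewise. Not the one wanted.
- smoke_blank: Dark grey shell blank, same disc, origin likewise. Not the one wanted.
- open_plaque: Dark-red lacquered plaque 100 by 100 by 14, lying loose, any yaw, with a plum blossom: five round petals 24 across, centred 27 from the plaque's middle and 72 degrees apart, round a small gold dot. Four are blue-green shell; the fifth is an empty pocket 4 deep, showing pale bare wood. Origin: centre of the underside, z up.
- empty_petal (a point): Centre of the empty petal pocket's mouth, level with the plaque's top, 14 above the bench; 27 from the plaque's middle along its +y.
- done_plaque: The same plaque with all five petals set. Origin likewise. A bystander.
- eggshell_bowl: White bowl with coloured dots, 104 across, 50 high, heaped with white eggshell. Origin: centre of the underside. A bystander.
- husk_bowl: The same bowl heaped with brown husks. Origin likewise. A bystander.
- glue_bottle: White squeeze bottle with pale-blue band and pointed nozzle, 54 across, 150 high. Origin: centre of the underside. A bystander.
- gold_jar: Small upright glass jar with a black cap, 40 across, 52 high. Origin: centre of the underside. A bystander.
Mind the look-alikes: they are no part of the job. Several things have the shape of the shell_box; the one meant has the colours described above.

How it is judged:
By the outcome, as a careful person would: the job done as asked, in the order asked, and still so for the second after the job is handed in, with the robot touching nothing.
It also fails if it takes over 58 s, if anything falls off the work surface, if the arm or the gripper's body presses on something with over 40 N, if the wrist force passes 120 N, or if a joint passes its speed limit or range.

## Robot

A 7-joint arm with a two-finger parallel gripper is mounted at the origin on the work surface. World frame = base frame: x ahead of the robot, y to its left, z up, the work surface at z = 0. Lengths are in m, angles in rad, forces in N, time in s.
With the tool pointing down it reaches from about 0.425 to 0.975 m from the base axis. Payload 16.7 kg.
Tool frame: the origin (TCP) lies between the finger pads, 19 mm behind the fingertips; this is the grasp point; z points along the fingers, y is the line along which they close (so a half turn about z gives the same grasp; the last joint's range is limited). The gripper opens to 85 mm and grips with 20 to 120 N. Pads are 22 mm wide; open, the fingers measure 114 mm over their backs; the gripper's body (76 mm by 85 mm) begins 54 mm behind the grasp point. The pads swing forward as they close: fully open they stand 13 mm farther back than shut.
Start: joints at [1.095, 0.426, 0.074, 1.606, -0.034, 1.111, -0.067], TCP at [0.217, -0.639, 0.25] pointing down, gripper open.
Joint ranges: [-2.85, 2.85], [-0.5, 2.14], [-1.23, 1.37], [0.21, 2.46], [-1.02, 4.16], [0.16, 2.05], [-2.73, 2.73]. Speed limits (rad/s): [1.89, 1.89, 2.39, 2.39, 3.01, 3.01, 3.01].

## Interface

Orientations are given as a unit quaternion [x, y, z, w].
In Python, from bench import manip, imaging gives the robot as it stands. The module is installed in compiled form; this text tells all that it offers.
- The arm moves only by the shell command python3 -m pendant 'ROWS' [OPENING]. ROWS is JSON, a list of rows, each an object with "dp": the shift along the tool's x, y, z normalised to -1 to 1, where 1 is 150 mm, a list of three; "roll": the turn about the tool's z normalised to -1 to 1, where 1 is 360 degrees. In form: [{"dp": [x, y, z], "roll": roll}, ...]. A call has 1 to 12 rows; each row is the pose to reach, as a shift and turn from the pose commanded when the call began, along the tool's axes at that moment, turning the shorter way round; what a row does not reach only later rows make up. A row lasts 1/8 s, in which the tool goes at most 62.5 mm and 10.7 degrees, less where a joint would pass 70% of its speed; a pose out of reach is approached as far as the arm can. A call with a number of a shift or a turn outside -1 to 1 is refused whole. A call with a gripper value outside its range is refused whole. OPENING is the finger opening in mm, from 0 to 85.4, set as the call begins (- or left out, the last holds). The fingers move at their own pace and stop on an object; the grip force is fixed at half the most. Time passes only in rows, so rows that repeat a pose let the fingers close. It gives the time, the measured TCP pose, the force, the opening and the grip force at its end, in the units of the state.
- manip.sense(): the state, without advancing time (a new reading comes with each control period).
- imaging.snapshot(name): name is "scene" or "top" or "wrist"; returns (picture, depth): 400x640x3 uint8, blue, green, red; 400x640 float32, m along the optical axis (not along the pixel's ray), 0 where there is no reading.
- imaging.calibration(name): a dict with "fx", "fy", "cx", "cy" (pixels), "T" (4x4, takes a point from camera to world coordinates); the wrist camera has in their place "T_tool_cam" (4x4, takes a point from camera to tool coordinates, whose origin is the TCP and whose axes are the flange's). Camera axes: x right, y up, looking along -z (the intrinsics and any distortion apply to the point x, -y, -z); pixel columns grow to the right and rows downward; lengths in m; the calibration is good to about 2 mm. The wrist camera is an equidistant fisheye: a pixel r from the principal point sees the ray r / f radians off the axis. A picture is of the moment at which its call begins: read the wrist's pose just before it. calibration takes no time and is no camera call.
- manip.hand_in(): hands the job in; it is judged then, once.
The state is a dict: "t": time; "joint_pos": joint angles; "qvel": joint speeds; "joint_torque": joint torques, N m; "eef_pos": TCP position; "tcp_rot": TCP orientation; "contact_force": force on the tool from outside, world axes, zero at the start; "wrist_torque": the same for the moment, N m; "grip_width": finger opening in m; "finger_force": force on a finger pad.
Only numpy, scipy, OpenCV 4.12 (cv2) and the standard library are available. Lean on these libraries where they do the work, as an engineer would, in place of code of your own. Each camera call takes 0.05 s, during which the arm holds its last target. There are 200 camera calls.

## Working session

There is one attempt and no reset: what is moved stays moved. The work goes in short steps, Python scripts to look and compute and a shell command to move; the robot and the scene stay as the last step left them, time stands still between calls to the robot, and variables do not carry over. Pictures are saved under pics/ and viewed, at most 10 in all, crops included, and the job is handed in when it is done.

```bash
mkdir -p pics; python3 - <<'E'
from bench import manip, imaging
import cv2,numpy as np
s=manip.sense();print({k:np.round(v,3) for k,v in s.items()})
for n in("top","scene"):
    im,d=imaging.snapshot(n);cv2.imwrite(f"pics/{n}0.png",im);np.save(f"pics/{n}0.npy",d)
    c=imaging.calibration(n);print({k:np.round(v,3).tolist() for k,v in c.items()})
E
```

```text
{'t': np.float64(0.0), 'joint_pos': array([ 1.095,  0.427,  0.074,  1.607, -0.034,  1.111, -0.067]), 'qvel': array([-0.001,  0.002, -0.002, -0.001,  0.   , -0.002,  0.002]), 'joint_torque': array([-0.0000e+00, -9.4982e+01,  3.7610e+00, -4.6353e+01,  1.9000e-02,
        1.0000e-02, -0.0000e+00]), 'eef_pos': array([ 0.217, -0.639,  0.249]), 'tcp_rot': array([ 0.987,  0.163, -0.   , -0.001]), 'contact_force': array([ 0.362,  0.768, -0.561]), 'wrist_torque': array([0.02 , 0.006, 0.065]), 'finger_force': np.float64(0.0), 'grip_width': np.float64(0.085)}
{'fx': 446.712, 'fy': 446.712, 'cx': 315.46, 'cy': 200.7, 'T': [[0.03, 0.997, -0.066, 0.386], [-1.0, 0.03, 0.006, 0.032], [0.008, 0.066, 0.998, 1.322], [0.0, 0.0, 0.0, 1.0]]}
{'fx': 366.258, 'fy': 366.258, 'cx': 316.758, 'cy': 205.101, 'T': [[0.699, -0.494, 0.517, 1.108], [0.715, 0.495, -0.494, -0.56], [-0.012, 0.715, 0.699, 0.898], [0.0, 0.0, 0.0, 1.0]]}
```

View pics/top0.png

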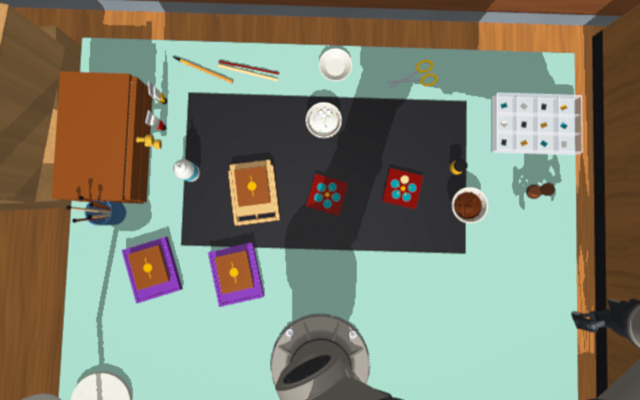

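View pics/scene0.png

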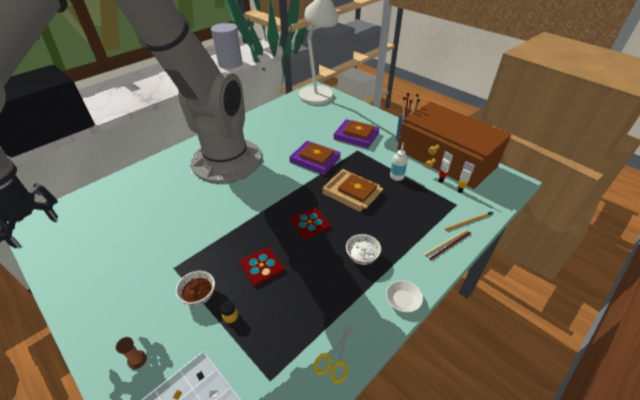

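The top view shows three box-shaped things: the pale wooden box at (253,191), and purple ones at (150,269) and (236,273). There are two plaques: (403,187) has a pale pocket at about (404,180), and (328,194) has all its petals set. I choose the pale box and the plaque at (403,187), and check both in a crop.

```bash
cat > h.py <<'E'
import numpy as np,cv2
from bench import manip,imaging
from scipy.spatial.transform import Rotation as R
def ray(c,uv,z):
    T=np.array(c["T"]);u,v=uv
    d=T[:3,:3]@np.array([(u-c["cx"])/c["fx"],-(v-c["cy"])/c["fy"],-1.]);o=T[:3,3]
    return o+d*(z-o[2])/d[2]
def proj(c,p):
    T=np.array(c["T"]);q=T[:3,:3].T@(np.array(p)-T[:3,3])
    return np.array([c["cx"]+c["fx"]*q[0]/-q[2],c["cy"]-c["fy"]*q[1]/-q[2]])
def big(m):
    n,l,s,c=cv2.connectedComponentsWithStats(m.astype(np.uint8));k=1+s[1:,4].argmax();return (l==k).astype(np.uint8),c[k],s[k,4]
def rows(target,yaw=None):
    "shift to a world TCP target in tool axes/150mm"
    s=manip.sense();r=R.from_quat(s["tcp_rot"]);return np.round(r.inv().apply(np.array(target)-s["eef_pos"])/.15,3)
E
python3 - <<'E'
from h import *
im=cv2.imread("pics/top0.png");c=imaging.calibration("top")
h=cv2.cvtColor(im,cv2.COLOR_BGR2HSV);H,S,V=cv2.split(h.astype(int))
def sub(m,x0,x1,y0,y1):
    o=np.zeros_like(m);o[y0:y1,x0:x1]=m[y0:y1,x0:x1];return o
print("hsv",h[200,250],h[222,253],h[180,404],h[205,390],h[175,252])
pan,cp,a=big(sub((H<16)&(S>150)&(V>60),220,285,150,235));
def rect(m):
    cnt=max(cv2.findContours(m,0,2)[0],key=cv2.contourArea);return cv2.boxPoints(cv2.minAreaRect(cnt))
b=rect(pan);P=np.array([ray(c,p,.044) for p in b]);print("panel",cp,a,b.round(1).tolist());print(P.round(3));print(np.linalg.norm(P-np.roll(P,1,0),axis=1))
box,cb,a=big(cv2.morphologyEx(sub(V>110,225,285,150,235).astype(np.uint8),cv2.MORPH_CLOSE,np.ones((9,9))))
b=rect(box);P=np.array([ray(c,p,.027) for p in b]);print("box",cb,b.round(1).tolist());print(P.round(3));print(np.linalg.norm(P-np.roll(P,1,0),axis=1))
pk,ck,a=big(sub((H>8)&(H<32)&(V>150)&(S<150),385,425,165,210));print("pocket",ck,a,ray(c,ck,.012))
pl,_,_=big(cv2.morphologyEx(sub(((H<6)|(H>172))&(S>150),380,428,160,212).astype(np.uint8),cv2.MORPH_CLOSE,np.ones((15,15))))
b=rect(pl);P=np.array([ray(c,p,.014) for p in b]);print("plaque",P.mean(0));print(np.linalg.norm(P-np.roll(P,1,0),axis=1))
cr=im[150:240,215:435];cv2.imwrite("pics/crop.png",cv2.resize(cr,None,fx=3.6,fy=3.6,interpolation=2))
E
```

```text
hsv [ 12 191 164] [ 19 117 237] [ 23  92 245] [120  14  54] [ 12 192 163]
panel [251.76470588 185.74356618] 1088 [[233.60000610351562, 169.39999389648438], [265.29998779296875, 165.5], [269.8999938964844, 202.10000610351562], [238.10000610351562, 206.10000610351562]]
[[0.553 0.263 0.044]
 [0.568 0.172 0.044]
 [0.462 0.155 0.044]
 [0.448 0.245 0.044]]
[0.10661611 0.09191537 0.10673412 0.09142595]
box [253.00950704 192.60704225] [[225.89999389648438, 164.10000610351562], [272.0, 158.39999389648438], [279.79998779296875, 220.1999969482422], [233.60000610351562, 225.89999389648438]]
[[0.57  0.289 0.027]
 [0.591 0.155 0.027]
 [0.412 0.126 0.027]
 [0.391 0.259 0.027]]
[0.18161099 0.13549977 0.18190276 0.13428769]
pocket [404.19047619 179.23809524] 63 [ 0.54395311 -0.2358354   0.012     ]
plaque [ 0.51759345 -0.22999703  0.014     ]
[0.10232268 0.10279978 0.10285006 0.1027486 ]
```

View pics/crop.png

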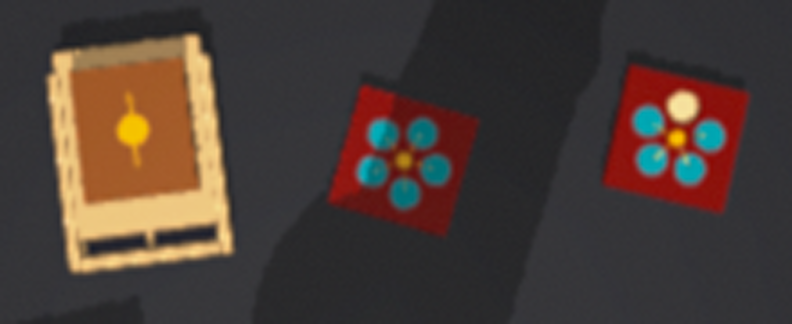

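The crop confirms both: a pale box whose brown panel sits toward +x with its near end at the bottom, and the right-hand plaque with its pale pocket at the top. The measured panel (107×92) and the pocket offset (27) match the given sizes. The lid's opening yaw is about 9.4°, and the push point is about (0.455, 0.200). I set out with the gripper closed.

```bash

python3 -m pendant '[{"dp":[0.33,-0.23,0],"roll":0.013},{"dp":[0.67,-0.45,0],"roll":0.026},{"dp":[1,-0.68,0],"roll":0.026},{"dp":[1,-0.68,0],"roll":0.026},{"dp":[1,-0.68,0],"roll":0.026}]' 0
python3 -m pendant '[{"dp":[0.9,-0.85,0],"roll":0},{"dp":[0.9,-0.85,0],"roll":0},{"dp":[0.9,-0.85,0],"roll":0},{"dp":[0.9,-0.85,0],"roll":0},{"dp":[0.9,-0.85,0],"roll":0}]' 
python3 -m pendant '[{"dp":[0.9,-0.85,0],"roll":0},{"dp":[0.9,-0.85,0],"roll":0},{"dp":[0.9,-0.85,0],"roll":0},{"dp":[0.9,-0.85,0],"roll":0},{"dp":[0.9,-0.85,0],"roll":0}]'
```

```text
t: 0.72
eef_pos: [0.3258, -0.4946, 0.25]
tcp_rot: [0.997, 0.082, -0.0, 0.0]
contact_force: [-0.1, -0.7, -0.5]
grip_width: -0.0003
finger_force: 0.0
t: 1.35
eef_pos: [0.4377, -0.348, 0.2498]
tcp_rot: [0.997, 0.081, -0.0, 0.0]
contact_force: [0.1, -0.5, 0.1]
grip_width: 0.0002
finger_force: 0.0
t: 1.98
eef_pos: [0.5502, -0.2011, 0.2497]
tcp_rot: [0.997, 0.08, -0.0, 0.0]
contact_force: [-0.2, -0.9, -0.7]
grip_width: 0.0
finger_force: 0.0
```

```bash

python3 -m pendant '[{"dp":[-0.13,-0.91,0],"roll":0},{"dp":[-0.13,-0.91,0],"roll":0},{"dp":[-0.13,-0.91,0],"roll":0},{"dp":[-0.13,-0.91,0],"roll":0}]' 
python3 -m pendant '[{"dp":[-0.13,-0.91,0],"roll":0},{"dp":[-0.13,-0.91,0],"roll":0},{"dp":[-0.13,-0.91,0],"roll":0},{"dp":[-0.13,-0.91,0],"roll":0}]' 
python3 -m pendant '[{"dp":[-0.13,-0.91,0],"roll":0},{"dp":[-0.13,-0.91,0],"roll":0},{"dp":[-0.13,-0.91,0],"roll":0},{"dp":[-0.13,-0.91,0],"roll":0}]' 
python3 -m pendant '[{"dp":[0,0,0.8],"roll":0},{"dp":[0,0,0.8],"roll":0},{"dp":[0,0,0.8],"roll":0},{"dp":[0,0,0.8],"roll":0}]' 
python3 - <<'E'
from h import *
s=manip.sense();im,d=imaging.snapshot("wrist");cv2.imwrite("pics/w1.png",im)
c=imaging.calibration("wrist");print({k:np.round(v,3).tolist() for k,v in c.items()},s["eef_pos"])
print(rows([.424,.195,.052]))
E
```

```text
t: 2.48
eef_pos: [0.5092, -0.0689, 0.2504]
tcp_rot: [0.997, 0.081, 0.0, 0.0]
contact_force: [-1.0, -0.4, 0.3]
grip_width: 0.0002
finger_force: 0.0
t: 2.98
eef_pos: [0.4686, 0.0626, 0.2501]
tcp_rot: [0.997, 0.081, 0.0, 0.0]
contact_force: [0.3, -0.6, -0.2]
grip_width: -0.0
finger_force: 0.0
t: 3.48
eef_pos: [0.4276, 0.1942, 0.2499]
tcp_rot: [0.997, 0.081, -0.0, 0.0]
contact_force: [0.4, -0.7, 0.6]
grip_width: -0.0007
finger_force: 0.0
t: 3.98
eef_pos: [0.428, 0.1948, 0.1317]
tcp_rot: [0.997, 0.081, 0.001, -0.0]
contact_force: [0.2, 0.4, 1.6]
grip_width: 0.0
finger_force: 0.0
{'fx': 309.707, 'fy': 309.707, 'cx': 324.55, 'cy': 201.417, 'T_tool_cam': [[-0.0, 0.961, 0.276, 0.07], [1.0, 0.0, -0.001, 0.001], [-0.001, 0.276, -0.961, -0.124], [0.0, 0.0, 0.0, 1.0]]} [0.42802796 0.1948169  0.13166783]
[-0.029 -0.003  0.534]
```

View pics/w1.png

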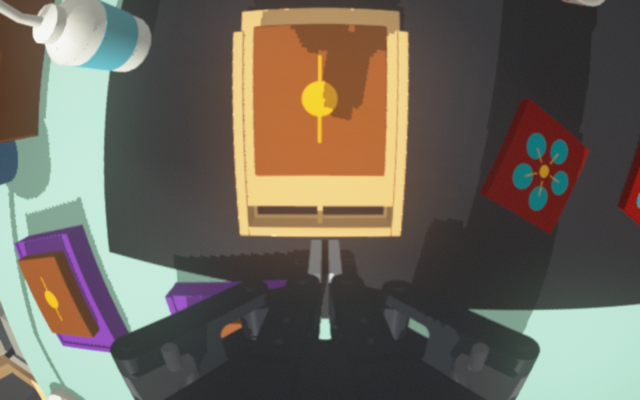

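The wrist view shows the panel square to the tool and the fingertips (323,260) centred on the box (320). I descend just behind the panel, then push.

```bash

python3 -m pendant '[{"dp":[0,0,0.26],"roll":0},{"dp":[0,0,0.52],"roll":0},{"dp":[0,0,0.52],"roll":0},{"dp":[0,0,0.52],"roll":0}]' 
python3 -m pendant '[{"dp":[0.06,0,0],"roll":0},{"dp":[0.12,0,0],"roll":0},{"dp":[0.2,0,0],"roll":0},{"dp":[0.28,0,0],"roll":0},{"dp":[0.36,0,0],"roll":0},{"dp":[0.44,0,0],"roll":0},{"dp":[0.52,0,0],"roll":0},{"dp":[0.58,0,0],"roll":0},{"dp":[0.63,0,0],"roll":0},{"dp":[0.67,0,0],"roll":0},{"dp":[0.7,0,0],"roll":0},{"dp":[0.7,0,0],"roll":0}]' 
python3 - <<'E'
from h import *
im,d=imaging.snapshot("wrist");cv2.imwrite("pics/w2.png",im)
E
```

```text
t: 4.53
eef_pos: [0.4279, 0.196, 0.0542]
tcp_rot: [0.997, 0.081, 0.001, -0.0]
contact_force: [0.3, 0.2, 1.1]
grip_width: -0.0
finger_force: 0.0
t: 6.02
eef_pos: [0.5305, 0.213, 0.0521]
tcp_rot: [0.997, 0.082, 0.0, -0.0]
contact_force: [-1.2, -0.7, -0.0]
grip_width: 0.0001
finger_force: 0.0
```

View pics/w2.png

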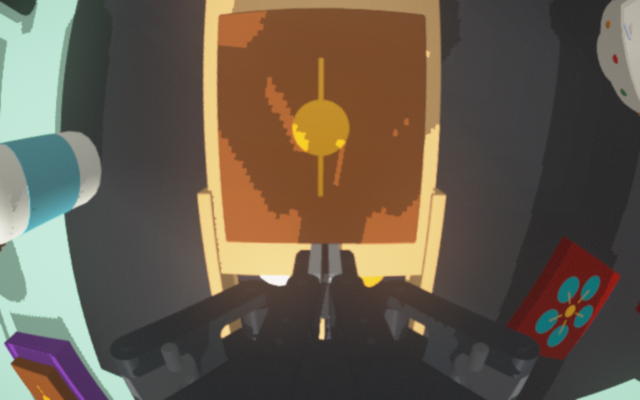

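The lid is sliding with the fingertips, and white and gold blanks are showing at (275,280) and (372,280). I creep on to the stop.

```bash

python3 -m pendant '[{"dp":[0.02,0,0],"roll":0},{"dp":[0.04,0,0],"roll":0},{"dp":[0.05,0,0],"roll":0},{"dp":[0.05,0,0],"roll":0}]' 
python3 -m pendant '[{"dp":[0.01,0,0],"roll":0},{"dp":[0.02,0,0],"roll":0},{"dp":[0.02,0,0],"roll":0}]'
python3 -m pendant '[{"dp":[0.01,0,0],"roll":0},{"dp":[0.02,0,0],"roll":0},{"dp":[0.02,0,0],"roll":0}]'
```

```text
t: 6.58
eef_pos: [0.5378, 0.2139, 0.0521]
tcp_rot: [0.997, 0.082, 0.0, -0.0]
contact_force: [0.2, -0.2, -0.7]
grip_width: 0.0002
finger_force: 0.0
t: 6.95
eef_pos: [0.5407, 0.2144, 0.0521]
tcp_rot: [0.997, 0.082, 0.0, -0.0]
contact_force: [0.3, 0.2, 0.7]
grip_width: -0.0001
finger_force: 0.1
t: 7.32
eef_pos: [0.5437, 0.2149, 0.0521]
tcp_rot: [0.997, 0.082, 0.0, -0.0]
contact_force: [0.3, -0.2, 0.2]
grip_width: 0.0003
finger_force: 0.0
```

```bash

python3 -m pendant '[{"dp":[0.01,0,0],"roll":0},{"dp":[0.02,0,0],"roll":0},{"dp":[0.02,0,0],"roll":0}]'
python3 -m pendant '[{"dp":[0.01,0,0],"roll":0},{"dp":[0.02,0,0],"roll":0},{"dp":[0.02,0,0],"roll":0}]'
python3 - <<'E'
from h import *
im,d=imaging.snapshot("top");cv2.imwrite("pics/t3.png",im);c=imaging.calibration("top")
im2,d=imaging.snapshot("scene");cv2.imwrite("pics/s3.png",im2);
cv2.imwrite("pics/s3c.png",cv2.resize(np.hstack([im2[140:230,290:410],im[130:220,210:330]]),None,fx=3.3,fy=3.3,interpolation=2))
h=cv2.cvtColor(im,cv2.COLOR_BGR2HSV);H,S,V=cv2.split(h.astype(int));m=(H<16)&(S>150)&(V>60);o=np.zeros_like(m);o[110:215,215:290]=m[110:215,215:290]
b=cv2.boxPoints(cv2.minAreaRect(max(cv2.findContours(big(o)[0],0,2)[0],key=cv2.contourArea)));print(b,np.round([ray(c,p,.044) for p in b],3))
E
```

```text
t: 7.7
eef_pos: [0.5467, 0.2153, 0.0521]
tcp_rot: [0.997, 0.082, 0.0, -0.0]
contact_force: [-0.9, 0.3, 0.1]
grip_width: -0.0002
finger_force: 0.0
t: 8.07
eef_pos: [0.5497, 0.2159, 0.0521]
tcp_rot: [0.997, 0.082, 0.0, -0.0]
contact_force: [0.7, -0.2, 0.9]
grip_width: -0.0002
finger_force: 0.1
[[249.89594 131.86751]
 [257.05054 126.24605]
 [269.88965 142.58675]
 [262.73505 148.2082 ]] [[0.664 0.22  0.044]
 [0.681 0.2   0.044]
 [0.635 0.161 0.044]
 [0.618 0.181 0.044]]
```

View pics/s3c.png

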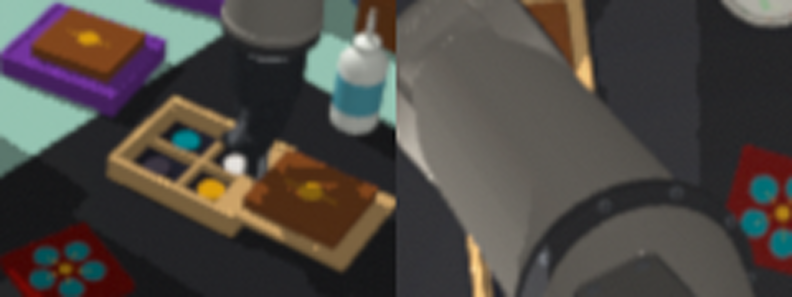

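The crop shows four blanks: teal at the near/+y compartment (crop 186,140), grey near/−y, white far/+y and gold far/−y. I keep creeping until the stop gives a force.

```bash

python3 -m pendant '[{"dp":[0.01,0,0],"roll":0},{"dp":[0.02,0,0],"roll":0},{"dp":[0.02,0,0],"roll":0}]'
python3 -m pendant '[{"dp":[0.01,0,0],"roll":0},{"dp":[0.02,0,0],"roll":0},{"dp":[0.02,0,0],"roll":0}]'
python3 - <<'E'
from h import *
im=cv2.imread("pics/s3.png");c=imaging.calibration("scene")
h=cv2.cvtColor(im,cv2.COLOR_BGR2HSV);H,S,V=cv2.split(h.astype(int))
m=(H>80)&(H<100)&(S>150);o=np.zeros_like(m);o[165:200,320:362]=m[165:200,320:362];_,p,a=big(o);print("teal",p,a,ray(c,p,.011))
m=(H>17)&(H<28)&(S>190)&(V>150);o=np.zeros_like(m);o[190:202,345:365]=m[190:202,345:365];_,p,a=big(o);print("gold",p,a,ray(c,p,.011))
# panel now, scene view
im,_=imaging.snapshot("scene");cv2.imwrite("pics/s4.png",im);h=cv2.cvtColor(im,cv2.COLOR_BGR2HSV);H,S,V=cv2.split(h.astype(int))
m=(H<16)&(S>150)&(V>40);o=np.zeros_like(m);o[175:240,355:430]=m[175:240,355:430];q,p,a=big(o)
k=cv2.approxPolyDP(cv2.convexHull(cv2.findContours(q,0,2)[0][0]),4,True)[:,0];print([(tuple(map(int,t)),ray(c,t,.044)[:2].round(3).tolist()) for t in k])
E
```

```text
t: 8.55
eef_pos: [0.5518, 0.2162, 0.0519]
tcp_rot: [0.997, 0.082, -0.001, 0.0]
contact_force: [-5.6, -0.5, 5.3]
grip_width: 0.0001
finger_force: 2.8
t: 8.93
eef_pos: [0.552, 0.2163, 0.0516]
tcp_rot: [0.997, 0.082, -0.003, 0.001]
contact_force: [-23.0, -3.5, 17.8]
grip_width: -0.0002
finger_force: 11.5
teal [346.15909091 181.61363636] 44 [0.44023659 0.23105211 0.011     ]
gold [353.39393939 196.84848485] 33 [0.51401051 0.1880222  0.011     ]
[((377, 186), [0.558, 0.26]), ((404, 197), [0.658, 0.281]), ((391, 215), [0.679, 0.181]), ((365, 202), [0.58, 0.169])]
```

The lid is against its stop: the TCP stalled at 0.552 with the force rising to 23 N. The teal blank measures (0.440, 0.231), against (0.4425, 0.228) expected from the box geometry. I back off, rise and take a close look with the wrist camera.

```bash

python3 -m pendant '[{"dp":[-0.1,0,0],"roll":0},{"dp":[-0.2,0,0],"roll":0},{"dp":[-0.2,0,-0.3],"roll":0},{"dp":[-0.2,0,-0.6],"roll":0},{"dp":[-0.2,0,-0.6],"roll":0},{"dp":[-0.8,-0.0,-0.6],"roll":0},{"dp":[-1,-0.0,-0.6],"roll":0},{"dp":[-1,0,-0.6],"roll":0},{"dp":[-1,0,-0.6],"roll":0},{"dp":[-1,0,-0.6],"roll":0}]'
python3 - <<'E'
from h import *
s=manip.sense();im,_=imaging.snapshot("wrist");cv2.imwrite("pics/w5.png",im);c=imaging.calibration("wrist")
h=cv2.cvtColor(im,cv2.COLOR_BGR2HSV);H,S,V=cv2.split(h.astype(int))
m=(H>80)&(H<102)&(S>150);m[:,:220]=0;m[:,430:]=0;_,p,a=big(m)
u=np.array([p[0]-c["cx"],-(p[1]-c["cy"])]);r=np.hypot(*u);th=r/c["fx"]
d=np.r_[u/r*np.sin(th),-np.cos(th)];T=np.array(c["T_tool_cam"]);Rt=R.from_quat(s["tcp_rot"])
o=Rt.apply(T[:3,3])+s["eef_pos"];d=Rt.apply(T[:3,:3]@d);g=o+d*(.011-o[2])/d[2]
print(p,a,g,s["eef_pos"]);print(rows([g[0],g[1],.055]))
E
```

```text
t: 10.22
eef_pos: [0.4081, 0.1926, 0.1419]
tcp_rot: [0.997, 0.081, 0.0, -0.0]
contact_force: [-0.1, -0.5, -0.1]
grip_width: -0.0002
finger_force: 0.0
[288.69280344 152.33512352] 931 [0.44231803 0.22753822 0.011     ] [0.40810695 0.19261405 0.14191584]
[ 0.264 -0.193  0.579]
```

View pics/w5.png

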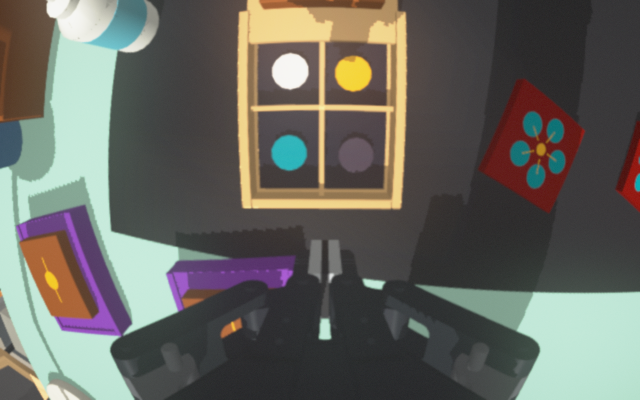

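The lid is fully open, and the teal blank at (289,152) lies at (0.442, 0.228), which agrees with the earlier estimate. I point at it and hold.

```bash

python3 -m pendant '[{"dp":[0.264,-0.193,0],"roll":0},{"dp":[0.264,-0.193,0],"roll":0},{"dp":[0.264,-0.193,0.3],"roll":0},{"dp":[0.264,-0.193,0.579],"roll":0},{"dp":[0.264,-0.193,0.579],"roll":0},{"dp":[0.264,-0.193,0.579],"roll":0},{"dp":[0.264,-0.193,0.579],"roll":0}]'
python3 -m pendant '[{"dp":[0,0,0],"roll":0},{"dp":[0,0,0],"roll":0},{"dp":[0,0,0],"roll":0},{"dp":[0,0,0],"roll":0},{"dp":[0,0,0],"roll":0},{"dp":[0,0,0],"roll":0},{"dp":[0,0,0],"roll":0},{"dp":[0,0,0],"roll":0},{"dp":[0,0,0],"roll":0},{"dp":[0,0,0],"roll":0},{"dp":[0,0,0],"roll":0},{"dp":[0,0,0],"roll":0}]'
python3 -m pendant '[{"dp":[0,0,0],"roll":0},{"dp":[0,0,0],"roll":0},{"dp":[0,0,0],"roll":0},{"dp":[0,0,0],"roll":0},{"dp":[0,0,0],"roll":0},{"dp":[0,0,0],"roll":0},{"dp":[0,0,0],"roll":0},{"dp":[0,0,0],"roll":0},{"dp":[0,0,0],"roll":0}]'
```

```text
t: 11.15
eef_pos: [0.4426, 0.2278, 0.0568]
tcp_rot: [0.997, 0.081, 0.001, -0.0]
contact_force: [0.6, -0.3, 0.2]
grip_width: 0.0002
finger_force: 0.0
t: 12.65
eef_pos: [0.4417, 0.2274, 0.0552]
tcp_rot: [0.997, 0.082, -0.0, -0.0]
contact_force: [0.3, -0.6, -0.2]
grip_width: 0.0003
finger_force: 0.0
t: 13.78
eef_pos: [0.4417, 0.2274, 0.0552]
tcp_rot: [0.997, 0.082, 0.0, -0.0]
contact_force: [0.5, 0.7, -0.3]
grip_width: 0.0002
finger_force: 0.0
```

```bash

python3 -m pendant '[{"dp":[0,0,-0.3],"roll":0},{"dp":[0,0,-0.6],"roll":0},{"dp":[0,0,-0.6],"roll":0},{"dp":[0,0,-0.6],"roll":0},{"dp":[-0.1,0.99,-0.6],"roll":0},{"dp":[-0.1,0.99,-0.6],"roll":0},{"dp":[-0.1,0.99,-0.6],"roll":0}]'
python3 -m pendant '[{"dp":[-0.1,0.99,0],"roll":0},{"dp":[-0.1,0.99,0],"roll":0},{"dp":[-0.1,0.99,0],"roll":0},{"dp":[-0.1,0.99,0],"roll":0}]'
python3 -m pendant '[{"dp":[-0.1,0.99,0],"roll":0},{"dp":[-0.1,0.99,0],"roll":0},{"dp":[-0.1,0.99,0],"roll":0},{"dp":[-0.1,0.99,0],"roll":0},{"dp":[-0.1,0.99,0],"roll":0},{"dp":[-0.1,0.99,0],"roll":0}]'
python3 - <<'E'
from h import *
s=manip.sense();im,_=imaging.snapshot("wrist");cv2.imwrite("pics/w6.png",im);c=imaging.calibration("wrist")
h=cv2.cvtColor(im,cv2.COLOR_BGR2HSV);H,S,V=cv2.split(h.astype(int))
T=np.array(c["T_tool_cam"]);Rt=R.from_quat(s["tcp_rot"]);o=Rt.apply(T[:3,3])+s["eef_pos"]
def wr(p,z):
    u=np.array([p[0]-c["cx"],-(p[1]-c["cy"])]);r=np.hypot(*u);th=r/c["fx"]
    d=Rt.apply(T[:3,:3]@np.r_[u/r*np.sin(th),-np.cos(th)]);return o+d*(z-o[2])/d[2]
m=(H>8)&(H<32)&(V>130)&(S<160)&(S>40);n,l,st,ce=cv2.connectedComponentsWithStats(m.astype(np.uint8))
for k in range(1,n):
    if st[k,4]>150: print(st[k],ce[k].round(),wr(ce[k],.012).round(4))
print(s["eef_pos"]);print(rows([.544,-.236,.058]))
E
```

```text
t: 14.65
eef_pos: [0.4501, 0.0748, 0.1439]
tcp_rot: [0.997, 0.08, -0.001, 0.001]
contact_force: [0.2, 1.1, 0.5]
grip_width: -0.0001
finger_force: 0.0
t: 15.15
eef_pos: [0.4596, -0.0724, 0.144]
tcp_rot: [0.997, 0.08, -0.001, -0.0]
contact_force: [-0.2, 0.3, -0.2]
grip_width: -0.0
finger_force: 0.0
t: 15.9
eef_pos: [0.4699, -0.218, 0.145]
tcp_rot: [0.997, 0.083, -0.0, -0.0]
contact_force: [0.3, -0.2, 0.4]
grip_width: -0.0001
finger_force: 0.0
[   0    0   31  201 2580] [ 13. 105.] [0.5261 0.1869 0.012 ]
[344 101  30  30 723] [359. 115.] [ 0.5439 -0.2349  0.012 ]
[498 193  63  53 202] [535. 215.] [ 0.488  -0.4391  0.012 ]
[619 203  21  25 237] [628. 218.] [ 0.5111 -0.6269  0.012 ]
[494 234  23  25 228] [504. 247.] [ 0.4484 -0.4109  0.012 ]
[517 244  24  20 157] [526. 254.] [ 0.4438 -0.4459  0.012 ]
[ 0.46994925 -0.21798316  0.1449859 ]
[0.468 0.198 0.58 ]
```

View pics/w6.png

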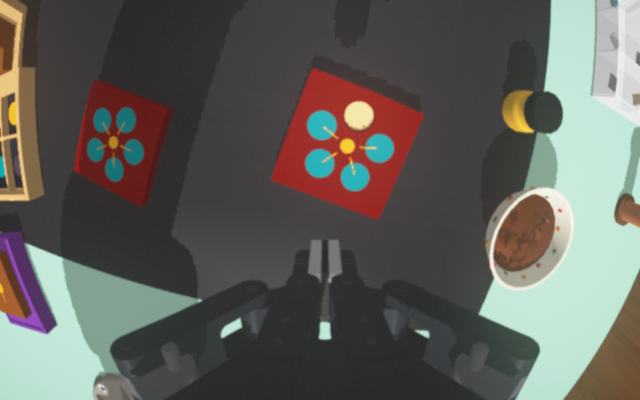

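The pocket at (359,115) lies at (0.544, −0.235), which agrees with the top view. I point at it and hold.

```bash

python3 -m pendant '[{"dp":[0.468,0.194,0],"roll":0},{"dp":[0.468,0.194,0],"roll":0},{"dp":[0.468,0.194,0.3],"roll":0},{"dp":[0.468,0.194,0.58],"roll":0},{"dp":[0.468,0.194,0.58],"roll":0},{"dp":[0.468,0.194,0.58],"roll":0},{"dp":[0.468,0.194,0.58],"roll":0}]'
python3 -m pendant '[{"dp":[0,0,0],"roll":0},{"dp":[0,0,0],"roll":0},{"dp":[0,0,0],"roll":0},{"dp":[0,0,0],"roll":0},{"dp":[0,0,0],"roll":0},{"dp":[0,0,0],"roll":0},{"dp":[0,0,0],"roll":0},{"dp":[0,0,0],"roll":0},{"dp":[0,0,0],"roll":0},{"dp":[0,0,0],"roll":0},{"dp":[0,0,0],"roll":0},{"dp":[0,0,0],"roll":0}]'
python3 -m pendant '[{"dp":[0,0,0],"roll":0},{"dp":[0,0,0],"roll":0},{"dp":[0,0,0],"roll":0},{"dp":[0,0,0],"roll":0},{"dp":[0,0,0],"roll":0},{"dp":[0,0,0],"roll":0},{"dp":[0,0,0],"roll":0},{"dp":[0,0,0],"roll":0},{"dp":[0,0,0],"roll":0}]'
python3 -c "
from h import *
im,_=imaging.snapshot('scene');cv2.imwrite('pics/s7.png',cv2.resize(im[120:320,150:450],None,fx=2.6,fy=2.6))"
```

```text
t: 16.82
eef_pos: [0.5448, -0.2371, 0.0601]
tcp_rot: [0.997, 0.082, 0.001, 0.001]
contact_force: [0.4, -0.0, 0.7]
grip_width: 0.0002
finger_force: 0.0
t: 18.32
eef_pos: [0.5438, -0.2368, 0.0582]
tcp_rot: [0.997, 0.082, -0.0, -0.0]
contact_force: [-0.7, 0.3, 0.8]
grip_width: 0.0002
finger_force: 0.0
t: 19.45
eef_pos: [0.5437, -0.2368, 0.0581]
tcp_rot: [0.997, 0.082, -0.0, -0.0]
contact_force: [-0.8, -0.4, 0.1]
grip_width: -0.0004
finger_force: 0.0
```

View pics/s7.png

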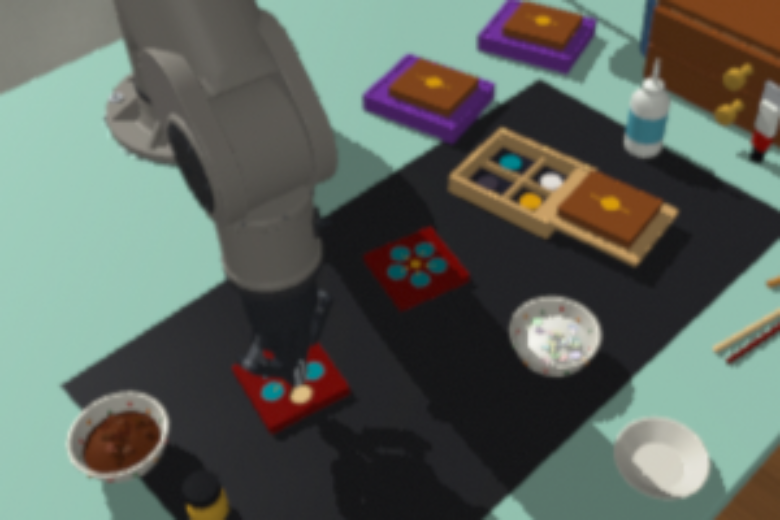

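The lid is open at (610,205) and the fingertips hover over the pale pocket at (300,390), touching nothing. I hand in.

```bash
python3 -c "
from bench import manip
print(manip.hand_in())"
```

```text
the job is handed in; nothing more can be done
None
```

I pushed the shell box's lid open to its stop, pointed at the abalone blank for over two seconds, then at the empty petal pocket, and handed the job in still pointing there, fingertips about 25 mm up and touching nothing; the hand-in gave no verdict.

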